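Slide the tray of foil cups into the tray rack

ROBOT

A 7-joint arm with a two-finger parallel gripper is mounted at the origin on the work surface; the furniture and walls round the work are solid. World frame = base frame: x ahead of the robot, y to its left, z up, the work surface at z = 0. Lengths are in mm, angles in rad, forces in N, time in s.
With the tool pointing down it reaches from about 400 to 875 mm from the base axis. Payload 6.5 kg.
Tool frame: the origin (TCP) lies at the very end of the fingers, on their centre line; the grasp point (between the pads) lies bot.grip_depth behind it (bot.grip_depth is the distance from the TCP to the grasp point, in mm); z points along the fingers, y is the line along which they close (so a half turn about z gives the same grasp; the last joint's range is limited). The gripper opens to 88 mm and grips with 3 to 60 N. Pads are 18 mm wide; open, the fingers measure 123 mm over their backs; the gripper's body (75 mm by 187 mm) begins 45 mm behind the grasp point.
Start: joints at [1.154, 0.536, -0.004, 1.538, 0.003, 1.067, -0.071], TCP at [223.368, -610.407, 238.716] pointing down, gripper open.
Joint ranges: [-2.7, 2.7], [-0.37, 2.16], [-1.27, 1.26], [0.24, 2.4], [-1.31, 4.45], [0.19, 1.91], [-2.76, 2.76]. Speed limits (rad/s): [2.39, 2.39, 3.14, 3.14, 3.14, 3.14, 3.14].

INTERFACE

Orientations are given as a unit quaternion [w, x, y, z].
In Python, from rig import bot gives the robot as it stands. The module is installed in compiled form; this text tells all that it offers.
- The arm moves only by the shell command python3 -m pendant 'ROWS'. ROWS is JSON, a list of rows, each a list of 3 entries, a list of its own where there are three numbers: the closure, from -1 (fully open) to 1 (shut), then the shift along the tool's x, y, z scaled (see below), then the turn about the tool's z scaled (see below). In form: [[fingers, [dx, dy, dz], spin], ...]. A call has 1 to 12 rows; each row shifts and turns the commanded pose from where the row before left it, along the tool's axes as they then stand; what a row does not reach is not made up. The controller multiplies each number of a shift by 0.04 m and each number of a turn by pi/2 rad. A row lasts 1/12 s, in which the tool goes at most 41.7 mm and 7.16 degrees, less where a joint would pass 70% of its speed; a pose out of reach is approached as far as the arm can. A call with a number of a shift or a turn outside -1 to 1 is refused whole. A call with a gripper value outside its range is refused whole. The fingers move at their own pace and stop on an object; the grip force is fixed at half the most. Time passes only in rows, so rows that do not move let the fingers close. It gives the time, the measured TCP pose, the force, the opening and the grip force at its end, in the units of the state.
- bot.read_state(): the state, without advancing time (a new reading comes with each control period).
- bot.get_image(name): name is "scene" or "side" or "wrist"; returns a dict with "pixels" (400x640x3 uint8, red, green, blue), "range_z" (400x640 float32, mm along the optical axis (not along the pixel's ray), 0 where there is no reading), "K" (3x3 intrinsics, pixels), "R" (3x3) and "t" (3): a world point X has camera coordinates R X + t. Camera axes: x right, y down, z forward; pixel columns grow to the right and rows downward; lengths in mm; the calibration is good to about 2 mm. A picture is of the moment at which its call begins.
- bot.hand_in(): hands the job in; it is judged then, once.
The state is a dict: "time_s": time; "joint_positions": joint angles; "joint_vel": joint speeds; "joint_efforts": joint torques, N m; "position": TCP position; "tcp_rot": TCP orientation; "wrist_force": force on the tool from outside, world axes, zero at the start; "torque": the same for the moment, N m; "gripper_width": finger opening in mm; "gripper_force": force on a finger pad.
Only numpy, scipy, OpenCV 4.12 (cv2) and the standard library are available. Lean on these libraries where they do the work, as an engineer would, in place of code of your own. Each camera call takes 0.05 s, during which the arm holds its last target. There are 200 camera calls.

TASK

Take the small baking tray by its red grip and slide it, with its four foil cups, through the flared mouth of the white tray rack, between the side channels, until it is fully home against the stop at the back, then let go. The cups must stay standing in the tray all the way, and the piping nozzle, the blue ring coupler and the sugar shaker must be left where they are.

Things in the scene. Friction and masses are not known exactly. Their poses are not given: they have to be found in the camera images.
- baking_tray: Square aluminium baking tray, 200 x 200 mm over its rolled rim, 23 mm high, floor 3 mm thick, about 0.4 kg, lying on the worktop. Origin: centre of its underside. +x points to the leading edge, which goes into the rack first; a red grip sticks out at -x; z up.
- tray_grip (a point): Centre of the tray's red plastic grip, which lies along the tray's x axis: 72 mm long, 18 mm wide (tray y), 26 mm high (8 to 34 mm above the worktop). It is 160 mm behind the tray's centre (-x) and 21 mm above the tray's underside; axes as the tray. 24 mm of clear space separate grip and tray, bridged by a thin stem.
- tray_rack: White tray rack fixed on the worktop. Origin: on the worktop, centre of the seated tray; +x: the way the tray slides in. Side channels x -100 to +112 mm, inner faces 208 mm apart, lips 31 to 34 mm high overhang 12 mm inward; flared mouth out to x -139 mm, 235 mm wide at its tips; rear stop face x +100 mm; wire deck 113 mm high from x -34 mm to the back.
- rack_mouth (a point): Middle of the start of the side channels, at worktop height, 100 mm before the rack's origin (-x); axes as the rack.
- rack_home (a point): Where the tray's origin lies when the tray is fully home (leading edge on the rear stop), at worktop height; axes as the rack.
- cup_1: Empty foil cup, 85 mm wide at the rim, 60 mm at the base, 48 mm high, 10 to 30 g, standing on the tray's floor near its leading left quarter. Origin: centre of its underside, z up.
- cup_2: Empty foil cup, 85 mm wide at the rim, 60 mm at the base, 48 mm high, 10 to 30 g, standing on the tray's floor near its leading right quarter. Origin: centre of its underside, z up.
- cup_3: Empty foil cup, 85 mm wide at the rim, 60 mm at the base, 48 mm high, 10 to 30 g, standing on the tray's floor near its grip-side left quarter. Origin: centre of its underside, z up.
- cup_4: Empty foil cup, 85 mm wide at the rim, 60 mm at the base, 48 mm high, 10 to 30 g, standing on the tray's floor near its grip-side right quarter. Origin: centre of its underside, z up.
- piping_nozzle: Plain metal piping nozzle, a cone 27 mm wide and 46 mm high, standing loose on the worktop, to be left alone. Origin: centre of its underside.
- blue_coupler: Blue plastic ring coupler, 36 mm wide, 12 mm high, loose, to be left alone. Origin: centre of its underside.
- sugar_shaker: Small sugar shaker with a white top, 44 mm wide, 90 mm high, loose, to be left alone. Origin: centre of its underside.
Not all that is in view belongs to the job. What is shaped like the cup_1 but brown, green or pink is not meant.

How it is judged:
By the outcome, as a careful person would: the job done as asked, in the order asked, and still so for the second after the job is handed in, with the robot touching nothing.
It also fails if it takes over 51 s, if anything falls off the work surface, if the arm or the gripper's body presses on something with over 40 N, if the wrist force passes 120 N, or if a joint passes its speed limit or range.

## Working session

There is one attempt and no reset: what is moved stays moved. The work goes in short steps, Python scripts to look and compute and a shell command to move; the robot and the scene stay as the last step left them, time stands still between calls to the robot, and variables do not carry over. Pictures are saved under pics/ and viewed, at most 10 in all, crops included, and the job is handed in when it is done.

```bash
mkdir -p pics
cat > h.py <<'E'
import numpy as np,cv2
from rig import bot
def snap(n,f):
    d=bot.get_image(n); cv2.imwrite(f'pics/{f}.png',d['pixels'][:,:,::-1]); np.savez(f'pics/{f}.npz',**d); return d
def world(d):
    z=d['range_z'].astype(float); v,u=np.mgrid[:400,:640]
    c=np.stack([u,v,np.ones_like(u)],-1)@np.linalg.inv(d['K']).T*z[...,None]
    return (c-d['t'])@d['R']
E
python3 - <<'E'
from h import *
print(bot.read_state(),bot.grip_depth)
a=snap('scene','a');b=snap('side','b')
for d in(a,b): print(d['K'],d['R'],d['t'])
E
```

```text
{'time_s': 0.0, 'joint_positions': array([ 1.15380016,  0.53713697, -0.00443011,  1.53884959,  0.00257594,
        1.06730974, -0.07119433]), 'joint_vel': array([-0.00077232, -0.00092763, -0.00016522, -0.00021724,  0.00041301,
       -0.0014791 , -0.00065874]), 'joint_efforts': array([ 3.13872943e-04, -5.70983362e+01,  9.90918092e-01, -2.51606619e+01,
       -5.62536728e-02,  1.78459450e-02,  1.30568496e-04]), 'position': array([ 223.14653456, -609.8487638 ,  237.86725444]), 'tcp_rot': array([-8.24807822e-04,  9.84651682e-01,  1.74528919e-01, -2.01135818e-04]), 'wrist_force': array([ 0.11147833, -0.23364505, -0.5963018 ]), 'torque': array([ 0.03197109, -0.04723257,  0.00913031]), 'gripper_force': 0.0, 'gripper_width': 88.6111036743695} 18.700000000000003
[[465.84608215   0.         312.62063497]
 [  0.         465.84608215 210.25239172]
 [  0.           0.           1.        ]] [[-0.86178909 -0.50705948  0.01450011]
 [-0.30612173  0.49706079 -0.81192368]
 [ 0.40448617 -0.70414576 -0.58358349]] [460.16378376 246.81138681 870.80200342]
[[425.27713927   0.         324.00705803]
 [  0.         425.27713927 198.3398847 ]
 [  0.           0.           1.        ]] [[-0.83205725 -0.55467443  0.00412355]
 [-0.27645392  0.40823579 -0.87000964]
 [ 0.48088872 -0.7250378  -0.49301747]] [435.93867374 224.48519112 816.05288411]
```

View pics/a.png

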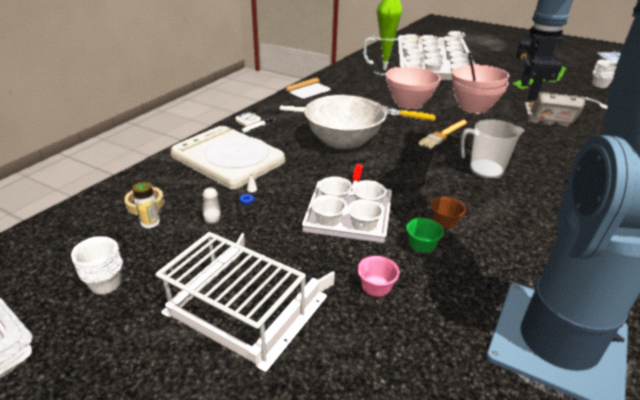

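View pics/b.png

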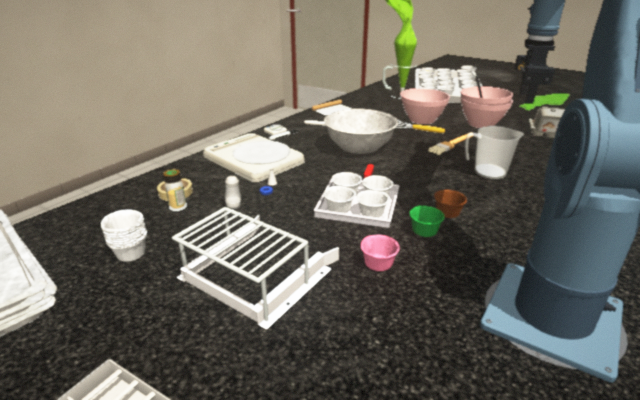

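The scene view shows the tray with four foil cups at (348,210), its red grip at (358,173), and the rack at (240,295) with its mouth facing the upper right. The nozzle is at (252,185), the blue coupler at (247,198) and the shaker at (211,205).

Things that could be mistaken for the target:
- **Tray:** white cup stack/tray (430,55) and stack at the left edge (5,340). Neither has a red grip.
- **Cups:** pink (378,275), green (424,235), brown (447,210) and white stack (98,265).
- **Grip:** the red grip is only at (358,173).

Next I'll measure from the point cloud and view a top-down rectified crop.

```bash
cat > m.py <<'E'
from h import *
out=np.zeros((600,800,3),np.uint8); zb=np.full((600,800),-1e9)
# top view: u=(x+100)... 1.25 mm/px ; u from x in [0,1000], v from y [-550..200]
for f in 'ba':
    d=dict(np.load(f'pics/{f}.npz')); P=world(d); ok=d['range_z']>0
    rgb=d['pixels'].astype(int)
    red=ok&(rgb[...,0]>150)&(rgb[...,1]<60)&(rgb[...,2]<60)
    q=P[red]; q=q[(q[:,2]>0)&(q[:,2]<60)]
    top=q[q[:,2]>28]
    print(f,'red',len(q),q.mean(0),np.percentile(q[:,2],[5,50,95]),'top',len(top),top.mean(0) if len(top) else '')
    if len(top)>3: c=top[:,:2]-top[:,:2].mean(0); w,V=np.linalg.eigh(c.T@c); print('dir',V[:,1],np.ptp(c@V[:,1]),np.ptp(c@V[:,0]))
    for name,m in(('blue',(rgb[...,2]>120)&(rgb[...,0]<60)&(rgb[...,1]<110)),):
        s=P[ok&m]; s=s[s[:,2]<40]; print(name,len(s),s.mean(0))
    for p,c in zip(P[ok],d['pixels'][ok]):
        if p[2]>250 : continue
        u=int((p[0]+300)/1.25);v=int((100-p[1])/1.25)
        for a in(0,1):
          for b in (0,1):
            if 0<=u+a<800 and 0<=v+b<600 and p[2]>zb[v+b,u+a]: zb[v+b,u+a]=p[2]; out[v+b,u+a]=c[::-1]
cv2.imwrite('pics/top.png',out); np.save('pics/zb.npy',zb)
E
python3 m.py
```

```text
b red 47 [ 567.6862937  -311.08851212   30.12263257] [ 1.67318367 33.0775278  35.91026587] top 39 [ 564.94221822 -308.3009887    33.49261097]
dir [-0.31121664  0.95033899] 60.91061851789184 17.379669773982293
blue 21 [767.57892339 -63.72905299   7.0309886 ]
a red 112 [ 572.59234769 -311.69062108   29.79671433] [ 2.27569508 32.99758651 35.74937593] top 93 [ 570.99298637 -305.73652921   33.21036308]
dir [-0.32535612  0.94559156] 72.98722889410467 17.69895055435916
blue 112 [777.17640672 -68.1732737    8.47406827]
```

```bash
sed -i 's/(p\[0\]+300)/(p[0]-100)/; s/(100-p\[1\])/(350-p[1])/' m.py; python3 m.py >/dev/null
```

```text
(no output)
```

View pics/top.png

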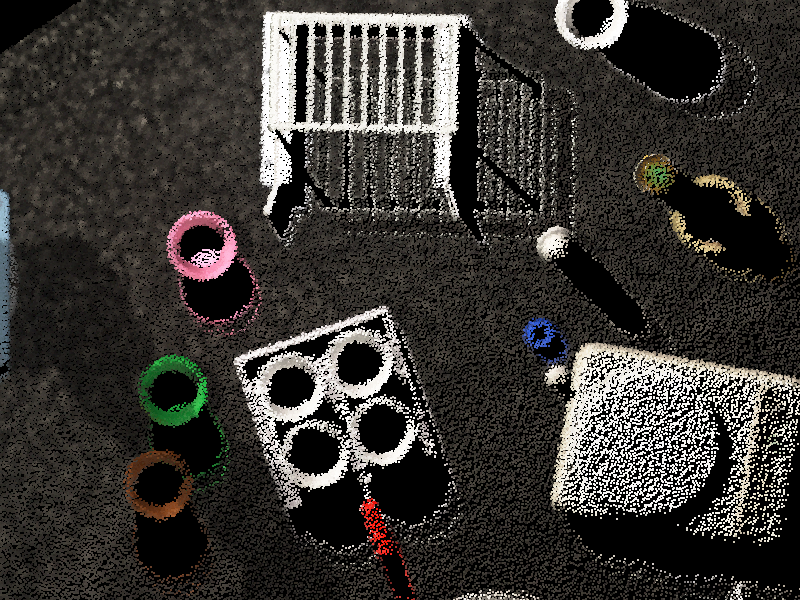

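The top view (1.25 mm/px) shows the tray with four white cups near (345,415) and its grip at (378,525). The rack deck is at (365,70) and its mouth faces down towards the tray at v≈210. Next I'll fit the precise poses.

```bash
cat > fit.py <<'E'
from h import *
from scipy.optimize import least_squares
def loc(p,X):
    c,s=np.cos(p[2]),np.sin(p[2]); d=X[:,:2]-p[:2]; return np.c_[d@[c,s],d@[-s,c]]
def tray(P,p0):
    p=np.array(p0,float)
    for tol in(25,10,6,6):
        L=loc(p,P); m=(abs(P[:,2]-22)<4)&(np.abs(np.abs(L).max(1)-98)<tol)
        Q=P[m]; p=least_squares(lambda p:(np.abs(loc(p,Q)).max(1)-97.5),p,loss='soft_l1',x_scale=[1,1,.01]).x
    L=loc(p,Q); print('tray',p,'deg',np.degrees(p[2]),len(Q),'ext',np.percentile(L,[1,99],axis=0).round(1).tolist())
    return p
if __name__=='__main__':
  for f in 'ab':
    d=dict(np.load(f'pics/{f}.npz')); P=world(d)[d['range_z']>0]
    print(f,'table z',np.median(P[(abs(P[:,0]-400)<50)&(abs(P[:,1]+20)<50)][:,2]))
    p=tray(P,[525,-150,np.radians(109)])
    c,s=np.cos(p[2]),np.sin(p[2]); print('grip pred',p[0]-160*c,p[1]-160*s)
    D=P[(P[:,2]>104)&(P[:,2]<120)&(P[:,0]>400)&(P[:,0]<720)&(P[:,1]>150)&(P[:,1]<350)]
    r=cv2.minAreaRect(D[:,:2].astype(np.float32)); print('deck',r,np.median(D[:,2]))
    for y in range(85,330,15):
        for a in((400,520),(600,720)):
            q=P[(abs(P[:,1]-y)<5)&(P[:,0]>a[0])&(P[:,0]<a[1])&(P[:,2]>26)&(P[:,2]<42)]
            print(y,len(q),np.percentile(q[:,0],[0,5,50,95,100]).round() if len(q)>3 else '',np.median(q[:,2]).round(1) if len(q) else '',end=' | ')
        print()
E
python3 fit.py
```

```text
a table z 1.041322609467209
tray [ 521.30661239 -158.39402761    1.89929299] deg 108.82147245951687 425 ext [[-97.6, -99.6], [101.3, 99.4]]
grip pred 572.9258833857201 -309.83857476273454
deck ((556.55615234375, 260.4381103515625), (147.2453155517578, 233.402587890625), 89.1199951171875) 111.29088883573753
85 8 [434. 435. 435. 438. 438.] 32.4 | 85 9 [669. 670. 672. 672. 672.] 31.7 | 
100 14 [437. 437. 439. 442. 443.] 32.2 | 100 11 [664. 665. 666. 669. 669.] 31.3 | 
115 18 [441. 443. 445. 449. 449.] 31.2 | 115 6 [662. 662. 662. 665. 665.] 33.5 | 
130 33 [446. 447. 454. 462. 464.] 33.3 | 130 11 [647. 648. 653. 659. 659.] 33.2 | 
145 34 [447. 447. 454. 462. 463.] 33.8 | 145 24 [647. 648. 655. 659. 660.] 34.2 | 
160 30 [447. 448. 451. 459. 461.] 34.1 | 160 23 [646. 647. 653. 661. 662.] 34.8 | 
175 19 [447. 448. 450. 462. 463.] 33.4 | 175 23 [647. 649. 654. 661. 663.] 34.2 | 
190 44 [439. 440. 453. 462. 465.] 33.9 | 190 32 [647. 648. 657. 669. 672.] 34.7 | 
205 39 [448. 448. 455. 462. 464.] 33.8 | 205 26 [648. 649. 655. 662. 664.] 33.7 | 
220 37 [448. 449. 454. 462. 464.] 34.0 | 220 26 [6
[... 1557 characters left out ...]
50. 460. 460.] 33.6 | 205 20 [644. 645. 651. 660. 661.] 33.6 | 
220 35 [444. 445. 450. 460. 461.] 34.0 | 220 22 [645. 646. 652. 660. 661.] 33.8 | 
235 38 [445. 445. 450. 460. 461.] 33.8 | 235 21 [644. 645. 652. 661. 661.] 34.3 | 
250 36 [445. 445. 450. 460. 461.] 33.5 | 250 19 [645. 646. 653. 661. 662.] 33.2 | 
265 39 [445. 445. 452. 460. 462.] 33.8 | 265 2  33.3 | 
280 39 [445. 446. 451. 461. 462.] 33.6 | 280 23 [645. 645. 654. 661. 663.] 34.0 | 
295 30 [446. 446. 449. 458. 461.] 33.5 | 295 25 [646. 646. 654. 661. 664.] 34.0 | 
310 22 [439. 440. 456. 461. 462.] 33.8 | 310 39 [646. 648. 657. 668. 670.] 34.3 | 
325 144 [440. 447. 479. 515. 520.] 30.1 | 325 80 [600. 602. 639. 661. 664.] 30.0 |
```

```bash
cat > obs.py <<'E'
from h import *
d=dict(np.load('pics/a.npz')); P=world(d)[d['range_z']>0]
m=(P[:,0]>50)&(P[:,0]<900)&(P[:,1]>-900)&(P[:,1]<-200)&(P[:,2]>60)&(P[:,2]<600)
for i in range(1,18):
    r=[]
    for j in range(-18,-3):
        q=P[m&(P[:,0]//50==i)&(P[:,1]//50==j)]; r.append(int(q[:,2].max()) if len(q)>1 else 0)
    print(i*50,r)
E
python3 obs.py; python3 -m pendant '[[-1,[0,0,-0.3],-0.079],[-1,[0,0,-0.3],-0.079],[-1,[0,0,-0.3],-0.079],[-1,[0,0,0],-0.079],[-1,[0,0,0],-0.079],[-1,[0,0,0],-0.079],[-1,[0,0,0],-0.079],[-1,[0,0,0],-0.079],[-1,[0,0,0],-0.079],[-1,[0,0,0],-0.079],[-1,[0,0,0],-0.079],[-1,[0,0,0],-0.079]]'
```

```text
50 [0, 0, 0, 0, 0, 0, 0, 0, 0, 0, 0, 0, 0, 0, 0]
100 [0, 0, 0, 0, 0, 0, 0, 0, 0, 0, 0, 0, 0, 0, 0]
150 [0, 0, 0, 0, 0, 469, 475, 346, 0, 0, 0, 0, 0, 0, 0]
200 [0, 0, 0, 0, 312, 369, 475, 346, 0, 0, 0, 0, 0, 0, 0]
250 [0, 0, 0, 0, 346, 459, 468, 135, 0, 0, 0, 0, 0, 0, 0]
300 [0, 0, 0, 0, 0, 135, 136, 135, 0, 0, 0, 0, 0, 0, 0]
350 [0, 0, 0, 0, 0, 0, 0, 125, 0, 0, 0, 0, 0, 0, 0]
400 [0, 0, 0, 0, 0, 0, 0, 0, 0, 0, 0, 0, 0, 0, 0]
450 [0, 0, 0, 0, 0, 0, 0, 0, 0, 0, 0, 0, 0, 0, 0]
500 [0, 0, 0, 0, 0, 0, 0, 0, 0, 0, 0, 0, 0, 0, 0]
550 [108, 110, 0, 0, 0, 0, 0, 101, 101, 0, 0, 0, 0, 0, 0]
600 [73, 110, 0, 0, 0, 102, 103, 100, 102, 104, 0, 0, 0, 0, 0]
650 [0, 109, 0, 0, 0, 102, 0, 0, 0, 101, 102, 0, 0, 0, 0]
700 [110, 110, 0, 0, 0, 104, 0, 0, 0, 89, 101, 0, 0, 0, 0]
750 [0, 0, 0, 0, 0, 102, 73, 0, 0, 103, 102, 0, 0, 0, 0]
800 [0, 0, 0, 0, 0, 101, 102, 101, 102, 102, 0, 0, 0, 0, 0]
850 [0, 0, 0, 0, 0, 0, 0, 0, 0, 0, 0, 0, 0, 0, 0]
time_s: 1.1
position: [223.2, -610.1, 274.2]
tcp_rot: [-0.0, 0.603, 0.797, 0.0]
wrist_force: [-0.4, -1.0, 0.3]
gripper_width: 87.9
gripper_force: 0.0
```

```bash
python3 -m pendant '[[-1,[0,0,0],-0.032],[-1,[0.355,0.88,0],0],[-1,[0.355,0.88,0],0],[-1,[0.355,0.88,0],0],[-1,[0.355,0.88,0],0],[-1,[0.355,0.88,0],0],[-1,[0.355,0.88,0],0],[-1,[0.355,0.88,0],0],[-1,[0.355,0.88,0],0],[-1,[0.355,0.88,0],0],[-1,[0.355,0.88,0.2],0],[-1,[0.355,0.88,0.3],0]]'
cat > w.py <<'E'
from fit import *
import sys
s=bot.read_state(); print(s['time_s'],s['position'],s['tcp_rot'],s['wrist_force'])
d=snap('wrist',sys.argv[1]); P=world(d); ok=d['range_z']>0; rgb=d['pixels'].astype(int)
print('cam',-d['R'].T@d['t'])
q=P[ok&(rgb[...,0]>140)&(rgb[...,1]<60)&(rgb[...,2]<60)]; q=q[(q[:,2]<60)]
if len(q):
    t=q[q[:,2]>28]; r=cv2.minAreaRect(t[:,:2].astype(np.float32)); print('grip',len(t),t.mean(0),r)
Q=P[ok]; print('table',np.median(Q[Q[:,2]<12][:,2]) if (Q[:,2]<12).any() else '')
E
python3 w.py w1
```

```text
time_s: 2.1
position: [543.6, -339.5, 255.3]
tcp_rot: [0.001, 0.586, 0.81, -0.0]
wrist_force: [1.1, -0.6, 0.0]
gripper_width: 88.1
gripper_force: 0.0
2.1 [ 543.56509281 -339.51529939  255.33969776] [ 9.20987111e-04  5.85797742e-01  8.10456758e-01 -1.24763789e-05] [ 1.147364   -0.56841618  0.03386896]
cam [ 519.94341645 -261.95869875  401.187464  ]
grip 1045 [ 572.53214261 -311.733883     33.58602287] ((572.9353637695312, -312.5871276855469), (16.436237335205078, 70.67742156982422), 18.714141845703125)
table 0.08370463180288648
```

View pics/w1.png

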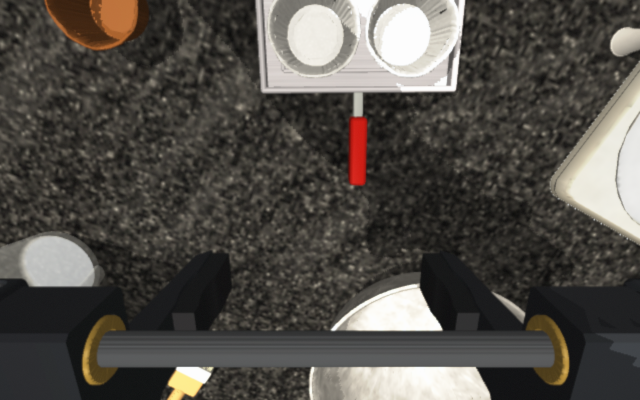

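The wrist view shows the red grip at (358,150), with its stem running to the tray with the white cups. That confirms the target. The bowl rim is close behind at (420,290), so I'm checking its clearance.

```bash
cat > cl.py <<'E'
from fit import *
for f in('w1','a'):
    d=dict(np.load(f'pics/{f}.npz')); P=world(d)[d['range_z']>0]
    L=loc([572.7,-312.2,np.radians(108.7)],P)
    m=(P[:,2]>45)&(P[:,2]<125)&(abs(L[:,1])<105)&(L[:,0]<10)&(L[:,0]>-150)
    m2=(P[:,2]>4)&(P[:,2]<125)&(abs(L[:,1])<70)&(abs(L[:,1])>14)&(abs(L[:,0])<25)
    print(f,m.sum(),L[m][:,0].max(), L[m][L[m][:,0].argmax()],m2.sum())
E
python3 cl.py
python3 -m pendant '[[-1,[0.28,0.45,0],-0.005],[-1,[0.28,0.45,0],0],[-1,[0,0,0.7],0],[-1,[0,0,0.7],0],[-1,[0,0,0.7],0],[-1,[0,0,0],0]]'; python3 w.py w2
```

```text
w1 1067 -116.5583631208456 [-116.55836312  -55.14563878] 0
a 482 -111.63772875081533 [-111.63772875  -79.48256688] 0
time_s: 2.65
position: [565.0, -306.5, 164.7]
tcp_rot: [-0.005, 0.582, 0.813, -0.001]
wrist_force: [-0.8, 0.5, -0.9]
gripper_width: 88.4
gripper_force: 0.0
2.65 [ 564.98093898 -306.53219644  164.6982993 ] [-0.00506622  0.58228442  0.81296872 -0.00102699] [-0.79553384  0.45987795 -0.88754521]
cam [ 542.28841229 -229.96977975  311.26306041]
grip 1635 [ 572.48253737 -311.23921748   33.59196747] ((573.148193359375, -312.6866455078125), (16.317169189453125, 70.26034545898438), 18.655908584594727)
table 0.11080076844048473
```

Bowl clearance is ample, with the rim more than 110 mm behind the grip. Descending to the grip now.

```bash
python3 -m pendant '[[-1,[-0.05,0.14,0.6],0],[-1,[0,0,0.7],0],[-1,[0,0,0.7],0],[-1,[0,0,0.7],0],[-1,[0,0,0.5],0],[-1,[0,0,0.3],0],[-1,[0,0,0.2],0],[-1,[0,0,0],0],[-1,[0,0,0],0]]'; python3 w.py w3
```

```text
time_s: 3.45
position: [575.8, -308.4, 24.0]
tcp_rot: [0.001, 0.583, 0.813, 0.0]
wrist_force: [-0.0, -0.1, -0.0]
gripper_width: 88.2
gripper_force: 0.0
3.45 [ 575.82614981 -308.39415125   24.02753546] [8.52534513e-04 5.82555797e-01 8.12790249e-01 1.65128037e-04] [-0.01631124 -0.08938744 -0.0432003 ]
cam [ 551.5700028  -231.10452052  169.92280384]
grip 3892 [ 570.50186058 -304.90374948   33.82953125] ((571.0594482421875, -306.917236328125), (14.790761947631836, 57.29407501220703), 18.976425170898438)
table 0.24589275194343754
```

```bash
python3 -m pendant '[[-1,[0.05,-0.1,0.2],0],[-1,[0,0,0.2],0],[-1,[0,0,0],0],[-1,[0,0,0],0],[-1,[0,0,0],0]]'
```

```text
time_s: 3.92
position: [570.5, -307.3, 6.7]
tcp_rot: [-0.0, 0.582, 0.813, -0.0]
wrist_force: [1.0, -0.2, -0.1]
gripper_width: 88.1
gripper_force: 0.0
```

```bash
python3 -m pendant '[[0,[0,0,0],0],[0.3,[0,0,0],0],[0.6,[0,0,0],0],[1,[0,0,0],0],[1,[0,0,0],0],[1,[0,0,0],0],[1,[0,0,0],0],[1,[0,0,0],0]]'
cat > s.py <<'E'
from fit import *
import sys
d=snap('scene',sys.argv[1]); P=world(d)[d['range_z']>0]
s=bot.read_state(); print(s['time_s'],s['position'],s['wrist_force'],s['gripper_width'])
w,x,y,z=s['tcp_rot']; th=2*np.arctan2(y,x); print('tool x deg',np.degrees(th))
c,sn=np.cos(th),np.sin(th)
p=tray(P,[s['position'][0]+155*c,s['position'][1]+155*sn,th])
print('rack frame (a): tray',loc([556,221.4,np.radians(89.0)],p[None])[0],'yaw',np.degrees(p[2])-89.0)
E
python3 s.py s1
```

```text
time_s: 4.58
position: [570.5, -307.4, 6.7]
tcp_rot: [0.0, 0.582, 0.813, -0.0]
wrist_force: [1.4, -0.1, 1.0]
gripper_width: 36.6
gripper_force: 0.0
4.6333 [ 570.43468326 -307.35280149    6.69585381] [-0.89305444  0.45183036  0.70137839] 32.74899441696159
tool x deg 108.74820990389237
tray [ 521.25645133 -158.34186663    1.90085919] deg 108.9112092153833 423 ext [[-98.0, -99.5], [101.0, 99.4]]
rack frame (a): tray [-380.29038864   28.11084766] yaw 19.911209215383295
```

```bash
python3 -m pendant '[[1,[0,0,0],0],[1,[0,0,0],0],[1,[0,0,0],0],[1,[0,0,0],0],[1,[0,0,0],0]]';python3 s.py s2
```

```text
time_s: 5.05
position: [570.3, -307.4, 6.7]
tcp_rot: [-0.0, 0.582, 0.813, -0.0]
wrist_force: [-0.2, 0.2, 0.0]
gripper_width: 18.2
gripper_force: 30.0
5.1 [ 570.35203566 -307.38028062    6.69557848] [-1.37372017  0.16316774  0.80577871] 17.784307424924528
tool x deg 108.75512576674095
tray [ 521.43095364 -158.14463655    1.90276019] deg 109.02012823848555 426 ext [[-98.0, -99.7], [100.7, 99.3]]
rack frame (a): tray [-380.09014312   27.93981406] yaw 20.020128238485555
```

The grip is held (18 mm, 30 N). Next I'll swing the tray into line while sliding it slowly forward.

```bash
python3 -m pendant '[[1,[0.05,0,0],0.003],[1,[0.1,0,0],0.007],[1,[0.14,0,0],0.011],[1,[0.14,0,0],0.011],[1,[0.14,0,0],0.011],[1,[0.14,0,0],0.011],[1,[0.14,0,0],0.011],[1,[0.14,0,0],0.011],[1,[0.14,0,0],0.011],[1,[0.14,0,0],0.011],[1,[0.1,0,0],0.007],[1,[0.05,0,0],0.003]]';python3 -m pendant '[[1,[0,0,0],0],[1,[0,0,0],0]]'; python3 s.py s3
```

```text
time_s: 6.1
position: [556.4, -251.2, 6.7]
tcp_rot: [-0.0, 0.649, 0.761, 0.0]
wrist_force: [-0.8, -1.1, -0.9]
gripper_width: 18.2
gripper_force: 30.0
time_s: 6.27
position: [556.4, -251.2, 6.7]
tcp_rot: [-0.001, 0.649, 0.761, 0.0]
wrist_force: [-0.6, 1.1, 0.8]
gripper_width: 18.1
gripper_force: 30.0
6.3167 [ 556.48126381 -251.42320923    6.68350219] [-0.66646434  1.44634106  0.23570605] 17.74105405240185
tool x deg 99.06180969349418
tray [532.70519641 -95.93146172   1.73524029] deg 99.42194517451357 435 ext [[-98.4, -99.7], [101.0, 99.4]]
rack frame (a): tray [-317.68968098   17.75305803] yaw 10.421945174513567
```

```bash
python3 -m pendant '[[1,[0.05,-0.004,0],0.003],[1,[0.1,-0.008,0],0.007],[1,[0.14,-0.01,0],0.011],[1,[0.14,-0.01,0],0.011],[1,[0.14,-0.01,0],0.012],[1,[0.14,-0.01,0],0.012],[1,[0.14,-0.01,0],0.012],[1,[0.14,-0.01,0],0.012],[1,[0.14,-0.01,0],0.012],[1,[0.14,-0.01,0],0.012],[1,[0.09,0,0],0.008],[1,[0.05,0,0],0.004]]';python3 -m pendant '[[1,[0,0,0],0],[1,[0,0,0],0]]'; python3 s.py s4
```

```text
time_s: 7.32
position: [548.4, -195.5, 6.7]
tcp_rot: [-0.0, 0.716, 0.698, 0.0]
wrist_force: [-1.0, 0.3, -2.2]
gripper_width: 17.6
gripper_force: 30.0
time_s: 7.48
position: [548.5, -195.9, 6.6]
tcp_rot: [-0.0, 0.716, 0.699, 0.0]
wrist_force: [-0.8, 1.1, -2.0]
gripper_width: 17.8
gripper_force: 30.0
7.5333 [ 548.48607558 -196.17246566    6.67456978] [-0.39620002  0.77414828 -0.85833356] 17.915231129205047
tool x deg 88.60096196095051
tray [552.29907665 -38.70246917   1.55427781] deg 89.05355884523198 467 ext [[-98.7, -99.6], [100.3, 99.3]]
rack frame (a): tray [-260.12744432   -0.83905433] yaw 0.05355884523197574
```

View pics/s4.png

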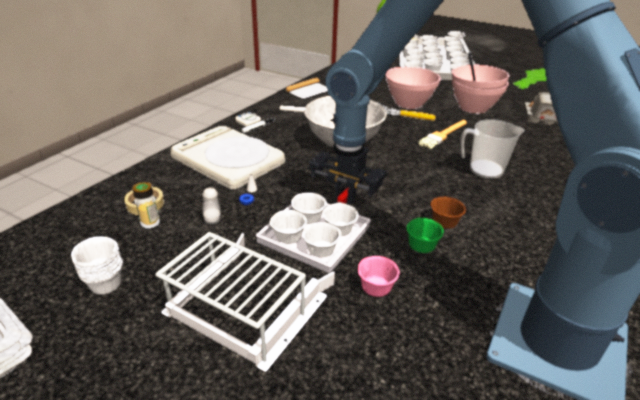

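The tray sits squarely in front of the rack mouth at (313,240). All four cups are standing, and the nozzle, coupler and shaker are undisturbed. Sliding in.

```bash
python3 -m pendant '[[1,[0.06,-0.004,0],0],[1,[0.12,-0.004,0],0],[1,[0.14,-0.004,0],0],[1,[0.14,-0.004,0],0],[1,[0.14,-0.004,0],0],[1,[0.14,-0.004,0],0],[1,[0.14,-0.003,0],0],[1,[0.14,-0.003,0],0],[1,[0.14,-0.003,0],0],[1,[0.14,-0.003,0],0],[1,[0.12,-0.003,0],0],[1,[0.06,0,0],0]]';python3 s.py s5
```

```text
time_s: 8.53
position: [548.3, -136.2, 6.7]
tcp_rot: [-0.0, 0.715, 0.699, 0.0]
wrist_force: [-0.3, -0.3, -2.1]
gripper_width: 17.3
gripper_force: 30.0
8.5833 [ 548.34909732 -135.86666283    6.69188884] [-0.0178173   1.32388842 -2.41395322] 17.661626710698137
tool x deg 88.66177282527396
tray [552.47547325  22.06331757   1.55214878] deg 88.93157427449738 304 ext [[-100.7, -99.3], [98.8, 99.7]]
rack frame (a): tray [-1.99367834e+02  4.50851446e-02] yaw -0.06842572550262105
```

```bash
python3 -m pendant '[[1,[0.06,0,0],0],[1,[0.12,-0.001,0],0],[1,[0.13,-0.001,0],0],[1,[0.13,-0.001,0],0],[1,[0.13,-0.001,0],0],[1,[0.13,-0.001,0],0],[1,[0.13,-0.001,0],0],[1,[0.13,-0.001,0],0],[1,[0.13,-0.001,0],0],[1,[0.13,-0.001,0],0],[1,[0.12,-0.001,0],0],[1,[0.06,0,0],0]]';python3 s.py s6
```

```text
time_s: 9.58
position: [549.3, -80.2, 6.7]
tcp_rot: [-0.0, 0.715, 0.699, 0.0]
wrist_force: [0.2, -2.3, -2.3]
gripper_width: 17.9
gripper_force: 30.0
9.6333 [549.32137687 -79.89125151   6.71758435] [-0.02004616  0.77784665 -2.25341517] 17.84375419450015
tool x deg 88.66002798882761
tray [553.66850419  77.02857355   1.54592663] deg 88.57507152287953 397 ext [[-99.0, -99.8], [99.4, 99.6]]
rack frame (a): tray [-144.3901282    -0.18848811] yaw -0.4249284771204742
```

No contact so far. Tray is at −144 mm, continuing.

```bash
python3 -m pendant '[[1,[0.06,0,0],0],[1,[0.12,-0.001,0],0],[1,[0.13,-0.001,0],0],[1,[0.13,-0.001,0],0],[1,[0.13,-0.001,0],0],[1,[0.13,-0.001,0],0],[1,[0.13,-0.001,0],0],[1,[0.13,-0.001,0],0],[1,[0.13,-0.001,0],0],[1,[0.13,-0.001,0],0],[1,[0.12,-0.001,0],0],[1,[0.06,0,0],0]]';python3 -m pendant '[[1,[0.06,0,0],0],[1,[0.12,-0.001,0],0],[1,[0.13,-0.001,0],0],[1,[0.13,-0.001,0],0],[1,[0.13,-0.001,0],0],[1,[0.13,-0.001,0],0],[1,[0.13,-0.001,0],0],[1,[0.13,-0.001,0],0],[1,[0.12,-0.001,0],0],[1,[0.06,0,0],0]]';python3 s.py s7
```

```text
time_s: 10.63
position: [550.3, -24.2, 6.7]
tcp_rot: [-0.0, 0.715, 0.699, 0.0]
wrist_force: [0.9, -0.4, -2.9]
gripper_width: 17.7
gripper_force: 30.0
time_s: 11.47
position: [551.0, 21.4, 6.7]
tcp_rot: [-0.0, 0.715, 0.699, 0.0]
wrist_force: [0.6, -1.3, -0.8]
gripper_width: 17.8
gripper_force: 30.0
11.5167 [551.06465011  21.75905233   6.7469035 ] [ 0.73372971  2.05551496 -2.05873306] 17.677759953851197
tool x deg 88.65979212927155
tray [545.14121626 179.48363127   1.54055003] deg 88.26701496754819 244 ext [[-101.1, -63.0], [99.6, 103.7]]
rack frame (a): tray [-42.09949657  10.1255884 ] yaw -0.7329850324518077
```

```bash
python3 -m pendant '[[1,[0.06,0,0],0],[1,[0.1,0,0],0],[1,[0.12,-0.001,0],0],[1,[0.12,-0.001,0],0],[1,[0.12,-0.001,0],0],[1,[0.12,-0.001,0],0],[1,[0.1,0,0],0],[1,[0.06,0,0],0],[1,[0,0,0],0]]'; python3 -m pendant '[[1,[0.03,0,0],0],[1,[0.03,0,0],0],[1,[0.03,0,0],0],[1,[0.03,0,0],0],[1,[0.03,0,0],0],[1,[0,0,0],0]]'; python3 s.py s8
```

```text
time_s: 12.27
position: [551.7, 53.5, 6.7]
tcp_rot: [-0.0, 0.715, 0.699, 0.0]
wrist_force: [0.8, 1.7, -2.1]
gripper_width: 17.6
gripper_force: 30.0
time_s: 12.77
position: [551.8, 58.6, 6.7]
tcp_rot: [-0.0, 0.716, 0.698, 0.0]
wrist_force: [0.3, -0.0, -1.5]
gripper_width: 17.9
gripper_force: 30.0
12.8167 [551.8307425   58.52906454   6.70911451] [ 0.70383048 -0.34654358 -2.06943042] 17.405539688559443
tool x deg 88.59830398435348
tray [546.45966096 215.54842904   1.54911223] deg 88.75759292323707 468 ext [[-99.7, -102.4], [102.2, 101.3]]
rack frame (a): tray [-6.01718161  9.436762  ] yaw -0.24240707676293027
```

View pics/s8.png

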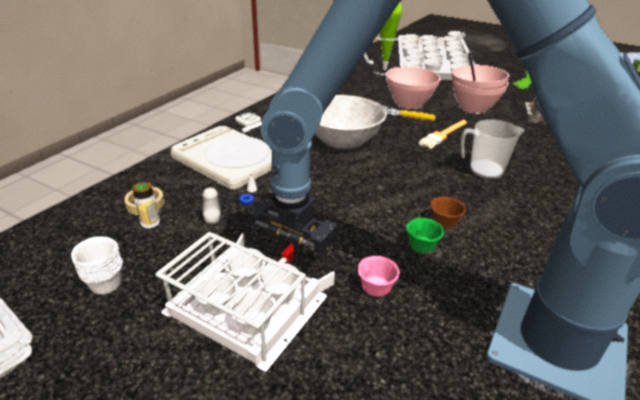

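The tray is nearly home with its cups standing under the deck at (240,285). Pushing gently until the force rises.

```bash
python3 -m pendant '[[1,[0.03,0,0],0],[1,[0.03,0,0],0],[1,[0.03,0,0],0],[1,[0.03,0,0],0],[1,[0,0,0],0]]'; python3 -m pendant '[[1,[0.02,0,0],0],[1,[0.02,0,0],0],[1,[0,0,0],0]]'; python3 -m pendant '[[1,[0.02,0,0],0],[1,[0.02,0,0],0],[1,[0,0,0],0]]'
```

```text
time_s: 13.23
position: [551.9, 63.5, 6.7]
tcp_rot: [-0.0, 0.716, 0.698, 0.0]
wrist_force: [0.3, -0.2, -2.4]
gripper_width: 18.2
gripper_force: 30.0
time_s: 13.48
position: [552.1, 64.6, 6.7]
tcp_rot: [0.0, 0.716, 0.698, 0.0]
wrist_force: [-1.3, -1.1, -1.1]
gripper_width: 17.3
gripper_force: 30.0
time_s: 13.73
position: [552.3, 64.8, 6.7]
tcp_rot: [0.001, 0.716, 0.698, -0.001]
wrist_force: [1.2, -4.5, -2.0]
gripper_width: 17.3
gripper_force: 30.0
```

```bash
python3 -m pendant '[[1,[0.02,0,0],0],[1,[0.02,0,0],0],[1,[0,0,0],0]]'; python3 -m pendant '[[1,[0.03,0,0],0],[1,[0.03,0,0],0],[1,[0,0,0],0],[1,[0,0,0],0]]';python3 -m pendant '[[1,[0.03,0,0],0],[1,[0.03,0,0],0],[1,[0,0,0],0],[1,[0,0,0],0]]'
```

```text
time_s: 13.98
position: [552.5, 64.9, 6.7]
tcp_rot: [0.001, 0.716, 0.698, -0.001]
wrist_force: [1.5, -8.9, -1.7]
gripper_width: 17.7
gripper_force: 30.0
time_s: 14.32
position: [552.6, 65.0, 6.7]
tcp_rot: [0.002, 0.717, 0.697, -0.002]
wrist_force: [2.1, -13.6, -1.1]
gripper_width: 17.7
gripper_force: 30.0
time_s: 14.65
position: [552.7, 65.0, 6.6]
tcp_rot: [0.003, 0.717, 0.697, -0.003]
wrist_force: [1.9, -17.8, 1.2]
gripper_width: 17.9
gripper_force: 30.0
```

Firm stop: 18 N with no further travel, within 1 mm of the predicted home position. I'll ease off the push, open the fingers and rise.

```bash
python3 -m pendant '[[1,[-0.06,0,0],0],[1,[-0.06,0,0],0],[1,[0,0,0],0],[0.5,[0,0,0],0],[0,[0,0,0],0],[-0.5,[0,0,0],0],[-0.5,[0,0,0],0],[-0.5,[0,0,0],0],[-0.5,[0,0,0],0],[-0.5,[0,0,0],0],[-0.5,[0,0,0],0],[-0.5,[0,0,0],0]]'; python3 -m pendant '[[-0.5,[0,0,0],0],[-0.5,[0,0,0],0]]'
```

```text
time_s: 15.65
position: [552.0, 67.9, 6.7]
tcp_rot: [-0.0, 0.716, 0.698, -0.0]
wrist_force: [0.0, -0.2, -0.8]
gripper_width: 66.1
gripper_force: 0.0
time_s: 15.82
position: [552.0, 67.8, 6.7]
tcp_rot: [-0.0, 0.716, 0.698, -0.0]
wrist_force: [-0.6, 0.5, 0.4]
gripper_width: 65.6
gripper_force: 0.0
```

```bash
python3 -m pendant '[[-0.5,[0,0,-0.1],0],[-0.5,[0,0,-0.3],0],[-0.5,[0,0,-0.5],0],[-0.5,[0,0,-0.7],0],[-0.5,[-0.5,0,-0.7],0],[-0.5,[-0.5,0,-0.7],0],[-0.5,[-0.5,0,-0.7],0],[-0.5,[-0.5,0,-0.5],0],[-0.5,[0,0,-0.3],0],[-0.5,[0,0,0],0],[-0.5,[0,0,0],0]]'; python3 w.py w9
cat > v.py <<'E'
from fit import *
d=snap('scene','f'); P=world(d); ok=d['range_z']>0; rgb=d['pixels'].astype(int)
q=P[ok&(rgb[...,0]>150)&(rgb[...,1]<60)&(rgb[...,2]<60)]; q=q[(q[:,2]>28)&(q[:,2]<60)]
print('grip a',cv2.minAreaRect(q[:,:2].astype(np.float32)))
d=dict(np.load('pics/w9.npz')); P=world(d)[d['range_z']>0]
# tray rear edge in wrist view; rack mouth tips
L=loc([553.5,219.5,np.radians(89)],P)
m=(abs(P[:,2]-22)<5)&(abs(L[:,1])<80)&(L[:,0]<-85)&(L[:,0]>-130)&(abs(L[:,1])>20); print('rear edge',m.sum(),np.percentile(L[m][:,0],[0,2,50]) if m.any() else '')
m=(P[:,2]>22)&(P[:,2]<40)&(abs(L[:,1])>100)&(abs(L[:,1])<125)&(L[:,0]<-90)
for s in(1,-1):
    k=m&(s*L[:,1]>0); print('tip',k.sum(),L[k][L[k][:,0].argmin()] if k.any() else '')
E
python3 v.py
```

```text
time_s: 16.73
position: [550.2, -11.0, 187.2]
tcp_rot: [0.0, 0.715, 0.699, 0.001]
wrist_force: [0.4, 0.4, -1.2]
gripper_width: 65.8
gripper_force: 0.0
16.7333 [550.1921099  -11.00504632 187.2305517 ] [1.89389230e-04 7.15488926e-01 6.98623726e-01 6.71936151e-04] [ 0.37831954  0.35336006 -1.23714349]
cam [553.81955546  70.2979679  333.26569492]
grip 1225 [555.3992701   57.74906354  33.1774905 ] ((554.052978515625, 58.918609619140625), (71.28575897216797, 17.462617874145508), 89.28376007080078)
table 0.018281375080635952
grip a ((553.1431884765625, 60.75325012207031), (76.2308120727539, 17.97476577758789), 89.69947814941406)
rear edge 1259 [-100.59254413 -100.31595228  -97.74762254]
tip 651 [-139.2270814   115.09630389]
tip 791 [-138.83820002 -121.34703426]
```

View pics/w9.png

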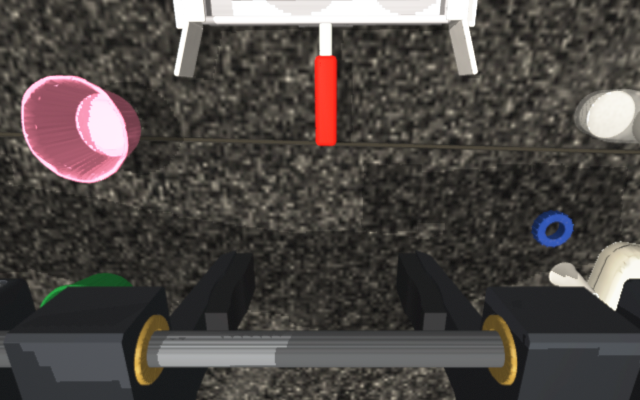

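View pics/f.png

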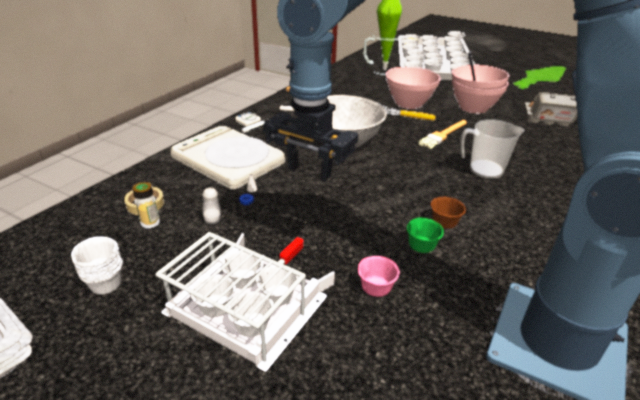

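Both final views show the tray home. Its rear edge is flush with the channel start: −100.5 mm, with the mouth tips at −139. The grip is free at (325,100) in the wrist view, the cups are upright under the deck, and the nozzle (252,185), coupler (247,198) and shaker (211,205) are unmoved.

```bash
python3 -c "
from rig import bot
print(bot.hand_in())"
```

```text
the job is handed in; nothing more can be done
None
```

The job is handed in at about 17 s: the tray is fully home against the rear stop and released, all four cups are standing, and the nozzle, coupler and shaker were not touched.

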